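# Close up the glass cooling pen

### The arm

A 6-joint arm with a two-finger parallel gripper is mounted at the origin on the work surface. World frame = base frame: x ahead of the robot, y to its left, z up, the work surface at z = 0. Lengths are in mm, angles in rad, forces in N, time in s.
With the tool pointing down it reaches from about 275 to 750 mm from the base axis. Payload 10.2 kg.
Tool frame: the origin (TCP) lies midway between the tips of the shut fingers; the grasp point (between the pads) lies 19 mm behind it (ctrl.grip_depth is the distance from the TCP to the grasp point, in mm); y points along the fingers, x is the direction in which the jaws open and shut, and the axes are right-handed (so a half turn about y gives the same grasp; the last joint's range is limited). The gripper opens to 85 mm and grips with 20 to 120 N. Pads are 22 mm wide; open, the fingers measure 114 mm over their backs; the gripper's body (76 mm by 85 mm) begins 54 mm behind the grasp point. The pads swing forward as they close: fully open they stand 13 mm farther back than shut.
Start: joints at [0.986, 0.313, 1.498, -0, 1.331, -0.223], TCP at [185.841, 491.014, 231.294] pointing down, gripper open.
Joint ranges: [-2.94, 2.94], [-0.97, 2.17], [0.19, 2.56], [-1.23, 4.37], [0.02, 3.11], [-2.88, 2.88]. Speed limits (rad/s): [2.39, 2.39, 3.01, 3.14, 3.14, 3.14].

### API

Orientations are given as a unit quaternion [w, x, y, z].
In Python, from rig import ctrl gives the robot as it stands. The module is installed in compiled form; this text tells all that it offers.
- The arm moves only by the tool drive_tool, never from a script. Its arguments are lists of equal length, an entry for each row: "gripper": the closure, from 0 (fully open) to 1 (shut); "offset": the shift along the tool's x, y, z in m, a list of three; "turn": the turn about the tool's y in degrees. In form: {"gripper": [gripper, ...], "offset": [[tx, ty, tz], ...], "turn": [turn, ...]}. A call has 1 to 20 rows; each row shifts and turns the commanded pose from where the row before left it, along the tool's axes as they then stand; what a row does not reach is not made up. A row lasts 1/12 s, in which the tool goes at most 41.7 mm and 7.16 degrees, less where a joint would pass 70% of its speed; a pose out of reach is approached as far as the arm can. A call is refused whole if a number of a shift passes 0.0417 or a number of a turn 7.16, either way. A call with a gripper value outside its range is refused whole. The fingers move at their own pace and stop on an object; "force" is the grip in N (left out, the last holds). Time passes only in rows, so rows that do not move let the fingers close. It gives the time, the measured TCP pose, the force and the opening at its end, in the units of the state.
- ctrl.sense(): the state, without advancing time (a new reading comes with each control period).
- ctrl.capture(name): name is "scene" or "top" or "wrist"; returns (picture, depth): 420x560x3 uint8, red, green, blue; 420x560 float32, mm along the optical axis (not along the pixel's ray), 0 where there is no reading.
- ctrl.camera_params(name): a dict with "fovy" (degrees; the focal length in pixels is half the picture's height over the tangent of half this angle, whatever the lens; pixels are square), "cx", "cy" (the principal point, pixels), "distortion" ([k1, k2, p1, p2, k3] as OpenCV has them; the pictures are not rectified), "view" (4x4, takes a point from world to camera coordinates); the wrist camera has in their place "tool_from_camera" (4x4, takes a point from camera to tool coordinates, whose origin is the TCP and whose axes are the tool frame's). Camera axes: x right, y down, z forward; pixel columns grow to the right and rows downward; lengths in mm; the calibration is good to about 2 mm. A picture is of the moment at which its call begins: read the wrist's pose just before it. camera_params takes no time and is no camera call.
- ctrl.finish_job(): hands the job in, once; it reports no verdict.
Trained networks look in the newest picture that a camera, given by its name, has taken for a name from the list of things; names that differ only in an ending like _2 or _b are one class to them, and where a whole thing is asked for, a point or a joint stands for the part that bears it (a point fixed in the world has none). Each returns a list of dicts, best first, with "score" (0 to 1); they miss things now and then, are a little off and sometimes report something else, mostly with a low value. They report only what shows in the picture. A call takes as long as a camera call.
- ctrl.boxes_of(camera, query): "centre" ([x, y, z] in mm, in the coordinates of the camera as it stood for that picture, good to about 4 mm: the middle of the surface that is visible of it).
- ctrl.regions_of(camera, query): "mask" (420x560 bool, what is visible of it).
- ctrl.pinpoint(camera, query): "centre" ([x, y, z] in mm, in the coordinates of the camera as it stood for that picture, good to about 4 mm: a listed point, or the origin of a listed thing).
The state is a dict: "time_s": time; "joints": joint angles; "dq": joint speeds; "tau": joint torques, N m; "eef_pos": TCP position; "ee_rot": TCP orientation; "force": force on the tool from outside, world axes, zero at the start; "wrist_torque": the same for the moment, N m; "grip_width": opening from 0.0 (shut) to 1.0 (fully open).
Only numpy, scipy, OpenCV 4.12 (cv2) and the standard library are available. Lean on these libraries where they do the work, as an engineer would, in place of code of your own. Each camera call takes 0.05 s, during which the arm holds its last target.

### The job

Close up the cooling pen around the glass horse. First fold down the sprung rod rest that stands in the gateway, pushing it over until it snaps flat along the sill towards the gate's hinge; then push the gate shut until its sprung tongue snaps in behind the striker bar and the gate stays latched. Do not knock the horse or the other things about.

Things in the scene. Friction and masses are not known exactly. Their poses are not given: they have to be found in the camera images.
- pen: Cooling pen fixed to the table: low three-sided guard of sheet steel (124 mm high) with a stone slab inside. Origin: on the table, mid-gateway. x: into the pen; y: along the gateway to the hinge; z up; yaw within 0.35 rad of the robot's x. 6 mm base plate: x -90 to 240, y -175 to 175 mm. Gate posts 24 mm square, 130 mm high, at x 0, y +158 and -158 mm.
- gate (a joint): Gate angle, rad: 0 shut (hard stop), grows as it swings out to pen -x; starts 0.8 to 1.05. Light friction, no spring: stays where left. Push its outer face, 75 to 110 mm above the table, 150 to 180 mm from the hinge. From about 0.13 rad the tongue rides on the striker bar and 8 to 12 N is needed; it snaps in at 0.01 to 0.03 rad. The standing rod rest blocks the gate at about 0.3 rad.
- tongue (a joint): Latch tongue, m: 0 sprung fully out, grows as pressed into its case (at most 0.012). A brass wedge 90 to 110 mm above the table that sticks 17 mm out of the gate's free end, sloped side leading as the gate shuts. It is pressed in about 9 mm as it rides over the striker bar and returns to 0 when it snaps in behind it.
- rest (a joint): Rod rest angle, rad: 0 standing (leaning 0.06 rad from upright towards pen -y), 1.63 folded flat along the sill, pointing to pen +y. Sprung over-centre: up to 0.65 it springs back to standing, beyond that it snaps to 1.63 by itself and stays. Pivot axis along pen x, at pen x -45, y -60, z 30 mm. Push it from its -y side towards pen +y; 6 to 7 N at 75 mm above the table.
- rest_fork (a point): Point on the rod rest where its forked head begins, 80 mm from its pivot. The rest is a 12 mm round steel bar from the pivot to here, then two 8 mm thick prongs, 20 mm long, spread 11 mm to either side in the plane in which it folds. Standing, its prongs end about 131 mm above the table. Axes: as the pen's when it stands.
- gate_hinge (a point): On the gate's upright hinge axis (pen x 0, y +120 mm), level with the gate's top edge, 130 mm above the table. The gate is a steel panel 10 mm thick (edge strips 14 mm), 50 to 130 mm above the table, 240 mm long; shut, it lies along pen y from here to y -120 mm.
- gate_end (a point): On the gate's centre plane at its free end, top edge: 240 mm from the hinge axis, 130 mm above the table. The gate's last 44 mm carry the latch case, 80 to 120 mm above the table, standing 5 mm proud of the outer face.
- striker (a point): Top of the fixed upright striker bar, 10 mm round and 133 mm high, beside the free end of the shut gate, at pen x -13, y -133 mm.
- horse: Clear glass horse figure, about 125 mm long, 110 mm high, 250 g, standing loose on the slab inside the pen (slab top 36 mm above the table), 120 to 150 mm behind the gateway. Origin under its middle, z up. Leave it alone.
- bowl: Green glass bowl, 130 mm wide, 60 mm high, to the robot's left. Origin under its centre. Bystander.
- mould_a: Brass casting mould, a solid cup shape 52 mm wide, 60 mm high, just beyond the hinge post on the pen's +y side. Origin under its centre. Bystander.
- mould_b: A second such brass mould, to the robot's right. Origin under its centre. Bystander.
- timber: Wooden offcut, 80 x 50 x 45 mm high, just beyond the striker post on the pen's -y side. Origin under its centre. Bystander.
- plate: Dark flat plate, 150 x 120 x 12 mm, to the right. Origin under its centre. Bystander.
- scraper: Hand spatula lying to the robot's left, about 250 mm long. Bystander.

How it is judged:
By the outcome, as a careful person would: the job done as asked, in the order asked, and still so for the second after the job is handed in, with the robot touching nothing.
It also fails if it takes over 45 s, if anything falls off the work surface, if the arm or the gripper's body presses on something with over 40 N, if the wrist force passes 120 N, or if a joint passes its speed limit or range.

## Working session

There is one attempt and no reset: what is moved stays moved. The work goes in short steps, Python scripts to look and compute and a tool call to move; the robot and the scene stay as the last step left them, time stands still between calls to the robot, and variables do not carry over. Pictures are saved under pics/ and viewed, and the job is handed in when it is done.

Besides the shell and the picture viewer there is one more tool, called after "Emit:" as name(argument=value, ...) on one line, values as JSON. drive_tool: Moves the arm, as the interface text tells. Its arguments: {"type":"object","properties":{"gripper":{"type":"array","items":{"type":"number"}},"offset":{"type":"array","items":{"type":"array","items":{"type":"number"}}},"turn":{"type":"array","items":{"type":"number"}},"force":{"type":"number"}},"required":["gripper","offset","turn"]}

```bash
mkdir -p pics
cat > h.py <<'E'
import numpy as np, cv2
from rig import ctrl
from scipy.spatial.transform import Rotation as R
def T_wc(name,s=None):
    p=ctrl.camera_params(name)
    if 'view' in p: return np.linalg.inv(np.array(p['view']))
    s=s or ctrl.sense(); q=np.array(s['ee_rot']); M=np.eye(4)
    M[:3,:3]=R.from_quat([q[1],q[2],q[3],q[0]]).as_matrix(); M[:3,3]=s['eef_pos']
    return M@np.array(p['tool_from_camera'])
def w(T,c): return (T@np.r_[c,1])[:3]
def cap(name,f):
    im,d=ctrl.capture(name); cv2.imwrite('pics/'+f+'.png',im[:,:,::-1]); return im,d
E
python3 - <<'E'
from h import *
s=ctrl.sense(); print(s)
for n in ['scene','top']:
    cap(n,n+'0'); T=T_wc(n); print(n, T[:3,3].round())
    for q in ['pen','gate_hinge','gate_end','striker','rest_fork','horse']:
        r=ctrl.pinpoint(n,q)
        print(q,[(round(x['score'],2),w(T,x['centre']).round(1)) for x in r[:2]])
E
```

```text
{'time_s': 0.0, 'joints': array([ 9.85637673e-01,  3.13470893e-01,  1.49844795e+00, -2.74148986e-05,
        1.33101040e+00, -2.23405704e-01]), 'dq': array([ 5.39763180e-05,  1.89988308e-04, -7.82798220e-04,  5.17208675e-04,
       -1.18670330e-03,  8.88565750e-04]), 'tau': array([ 2.78772004e-04, -4.12274015e+01, -2.59736431e+01, -1.97020167e-04,
        4.20753640e-03,  2.02425178e-05]), 'eef_pos': array([185.67583068, 490.78686377, 230.72030024]), 'ee_rot': array([-0.58160316,  0.58197218,  0.40146395, -0.40233425]), 'force': array([ 0.25693848,  0.33454011, -1.09894473]), 'wrist_torque': array([-0.0019998 ,  0.01086468,  0.01658296]), 'grip_width': 1.005298710072397}
scene [1110.  400.  824.]
pen [(0.57, array([ 6.549e+02,  4.780e+01, -1.000e-01]))]
gate_hinge [(0.77, array([686.3, 160.7, 129. ])), (0.45, array([ 359. , -297.4,   -0.8]))]
gate_end [(0.67, array([464.8,  70.8, 129.5]))]
striker [(0.7, array([486.2, 459.1,  -1.2]))]
rest_fork [(0.48, array([593.2,  -7.5, 111.3]))]
horse [(0.88, array([767.4, -14.3,  34. ]))]
top [ 336.   -8. 1145.]
pen [(0.76, array([652.2,  49. ,  -3. ]))]
gate_hinge [(0.74, array([684.6, 163.3, 129.5]))]
gate_end [(0.62, array([463.1,  73.3, 130.9]))]
striker [(0.95, array([610.9, -77.4, 135.1]))]
rest_fork [(0.69, array([ 5.877e+02, -2.000e-01,  1.082e+02]))]
horse [(0.55, array([762.7, -10. ,  33.5])), (0.46, array([ 3.573e+02, -2.968e+02, -1.000e-01]))]
```

View pics/scene0.png

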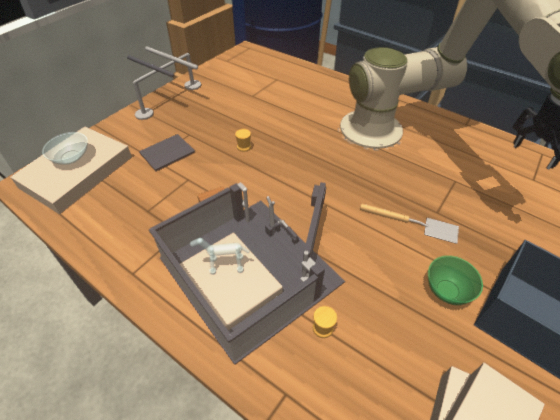

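View pics/top0.png

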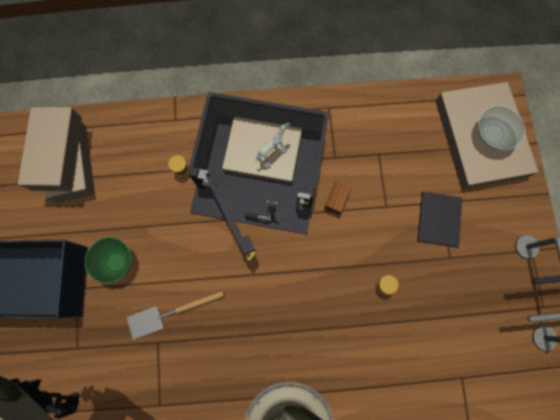

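The pen is clear in both pictures: the gate stands open at about 0.9 rad and the rest is upright near top-view pixel (270,212). I'll fit the pen frame next and work out targets.

```bash
cat >> h.py <<'E'
from scipy.optimize import least_squares
mod=np.array([[0,0],[0,0],[0,120],[0,120],[-13,-133],[-45,-65],[-45,-65]],float)
obs=np.array([[654.9,47.8],[652.2,49],[686.3,160.7],[684.6,163.3],[610.9,-77.4],[593.2,-7.5],[587.7,-.2]])
def rot(a): return np.array([[np.cos(a),-np.sin(a)],[np.sin(a),np.cos(a)]])
sol=least_squares(lambda p:((mod@rot(p[2]).T+p[:2])-obs).ravel(),[653,48,-.27],loss='soft_l1',f_scale=3)
PO,YAW=sol.x[:2],sol.x[2]
def p2w(v): return rot(YAW)@np.array(v,float)+PO
def w2p(v): return rot(YAW).T@(np.array(v[:2])-PO)
def tool():
    s=ctrl.sense(); q=s['ee_rot']; M=R.from_quat([q[1],q[2],q[3],q[0]]).as_matrix()
    return s,M
def rep():
    s,M=tool(); P=rot(YAW).T
    print('t',round(s['time_s'],2),'tcp pen',w2p(s['eef_pos']).round(1),'z',s['eef_pos'][2].round(1),'F pen',(P@s['force'][:2]).round(1),s['force'][2].round(1),'grip',round(s['grip_width'],2),'j',s['joints'].round(2))
    print(' tool x,z in pen',(P@M[:2,0]).round(3),(P@M[:2,2]).round(3),'y',M[:,1].round(3))
def to(pt,z):  # offset tool for pen target
    s,M=tool(); t=np.r_[p2w(pt),z]-s['eef_pos']; print(' to',pt,z,'tool offset mm',(M.T@t).round(1))
E
python3 - <<'E'
from h import *
print(PO,YAW,sol.fun.round(1)); rep(); to((-50,-115),200)
e=w2p([464,72]);h=w2p([685.4,162]);print(e,h,np.arctan2(-(e-h)[0],-(e-h)[1]))
im,d=ctrl.capture('top')
cv2.imwrite('pics/topz.png',cv2.resize(im[80:280,150:400,::-1],None,fx=3,fy=3,interpolation=cv2.INTER_CUBIC))
E
```

```text
[653.78967209  47.40666413] -0.26306765485984074 [-1.1 -0.4  1.6 -1.6 -1.3  2.6  0.4 -0.  -4.2 -0.2  0.2  3.8  5.7 -3.5]
t 0.7 tcp pen [-567.2  306.7] z 231.3 F pen [-0.3 -0. ] -0.8 grip 1.0 j [ 0.99  0.31  1.5   0.    1.33 -0.22]
 tool x,z in pen [0.099 0.995] [-0.995  0.099] y [-0.  0. -1.]
 to (-50, -115) 200 tool offset mm [-368.7   31.3 -556.3]
[-189.65564633  -25.60639796] [  0.72353475 118.87103076] 0.9216279475905906
```

View pics/topz.png

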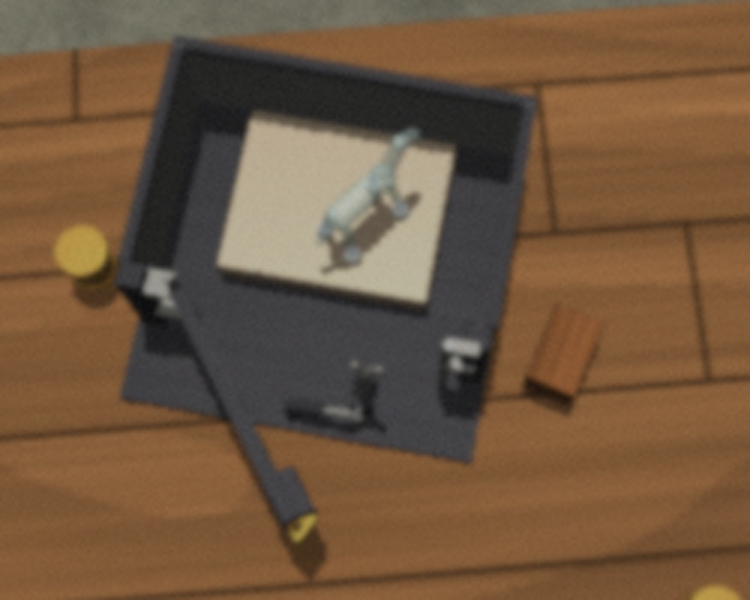

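Emit:
drive_tool(gripper=[1,1,1,1,1,1,1,1,1,1,1,1,1,1,1,1,1,1,1,1], offset=[[-0.018,0,-0.028],[-0.018,0,-0.028],[-0.018,0,-0.028],[-0.018,0,-0.028],[-0.018,0,-0.028],[-0.018,0,-0.028],[-0.018,0,-0.028],[-0.018,0,-0.028],[-0.018,0,-0.028],[-0.018,0,-0.028],[-0.018,0,-0.028],[-0.018,0,-0.028],[-0.018,0,-0.028],[-0.018,0,-0.028],[-0.018,0,-0.028],[-0.018,0,-0.028],[-0.018,0,-0.028],[-0.018,0,-0.028],[-0.018,0,-0.028],[0,0,0]], turn=[0,0,0,0,0,0,0,0,0,0,0,0,0,0,0,0,0,0,0,-5.7], force=60)

```text
time_s: 2.42
eef_pos: [564.5, -21.6, 230.5]
ee_rot: [-0.562, 0.562, 0.429, -0.429]
force: [0.4, -0.7, -0.8]
grip_width: -0.001
```

Run:
```python
from h import *
rep(); to((-48,-115),150);
s=ctrl.sense(); im,d=cap('wrist','w1'); T=T_wc('wrist',s)
for q in ['pen','gate_hinge','gate_end','striker','rest_fork','horse']:
    r=ctrl.pinpoint('wrist',q)
    for x in r[:2]:
        c=w(T,x['centre']); print(q,round(x['score'],2),c.round(1),w2p(c).round(1))
```

```text
t 2.42 tcp pen [-68.3 -89.8] z 230.5 F pen [ 0.6 -0.6] -0.8 grip -0.0 j [-0.25  0.4   1.38 -0.    1.36 -1.55]
 tool x,z in pen [0.004 1.   ] [-1.     0.004] y [ 0.    -0.001 -1.   ]
 to (-48, -115) 150 tool offset mm [-25.   80.5 -20.3]
pen 0.87 [654.2  44.   -5. ] [ 1.3 -3.2]
gate_hinge 0.77 [688.5 161.6 132.6] [  3.8 119.3]
gate_end 0.58 [465.9  69.5 129.4] [-187.2  -27.5]
striker 0.89 [606.3 -73.9 129.8] [ -14.3 -129.5]
rest_fork 0.66 [590.   -4.9 111.6] [-48.  -67.1]
rest_fork 0.3 [462.6  69.8 136.2] [-190.4  -28.1]
```

View pics/w1.png

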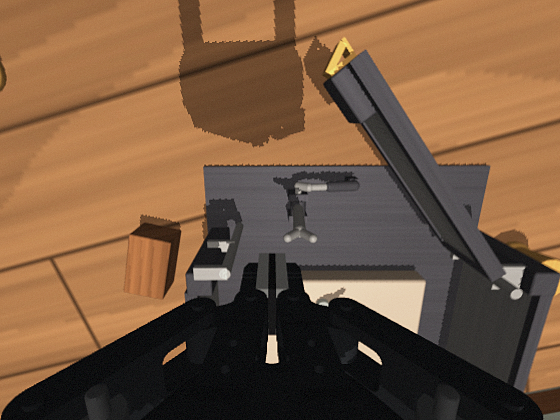

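Emit:
drive_tool(gripper=[1,1,1,1,1,1,1], offset=[[-0.027,0,-0.02],[0,0.035,0],[0,0.035,0],[0,0.035,0],[0,0.025,0],[0,0.01,0],[0,0,0]], turn=[0,0,0,0,0,0,0])

```text
time_s: 3.35
eef_pos: [573.7, -47.7, 89.6]
ee_rot: [0.562, -0.56, -0.43, 0.431]
force: [0.2, 0.7, 0.2]
grip_width: -0.001
```

Run:
```python
from h import *
rep()
for n in ['wrist','scene']:
    s=ctrl.sense(); cap(n,'a_'+n)
```

```text
t 3.35 tcp pen [ -52.6 -112.7] z 89.6 F pen [-0.   0.8] 0.2 grip -0.0 j [-0.29  0.57  1.51  0.    1.07 -1.59]
 tool x,z in pen [-0.001  1.   ] [-1.    -0.001] y [-0.004  0.001 -1.   ]
```

View pics/a_wrist.png

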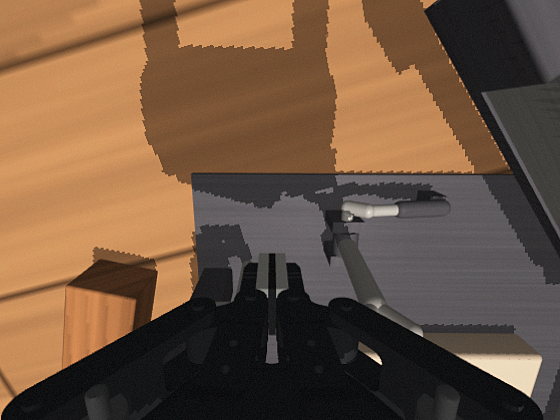

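View pics/a_scene.png

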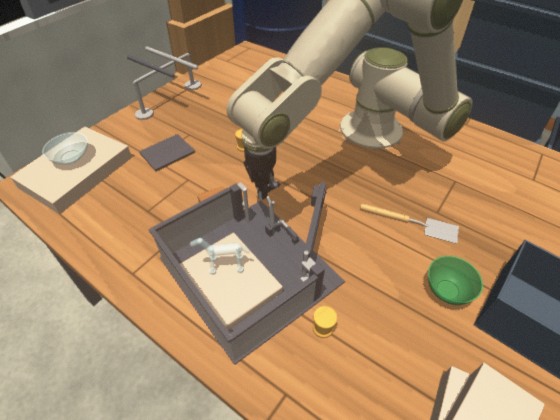

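Emit:
drive_tool(gripper=[1,1,1,1,1,1,1], offset=[[0.005,0.004,-0.006],[0.008,0,0],[0.008,0,0],[0.008,0,0],[0.008,0,0],[0.005,0,0],[0,0,0]], turn=[0,0,0,0,0,0,0])

```text
time_s: 4.03
eef_pos: [593.1, -8.1, 89.4]
ee_rot: [-0.56, 0.562, 0.432, -0.429]
force: [1.2, -1.4, 7.1]
grip_width: -0.0
```

Run:
```python
from h import *
rep()
cap('wrist','b_wrist')
```

```text
t 4.03 tcp pen [-44.2 -69.4] z 89.4 F pen [ 1.6 -1.1] 7.1 grip -0.0 j [-0.21  0.6   1.46  0.    1.08 -1.52]
 tool x,z in pen [-0.002  1.   ] [-1.    -0.002] y [ 0.005 -0.001 -1.   ]
```

View pics/b_wrist.png

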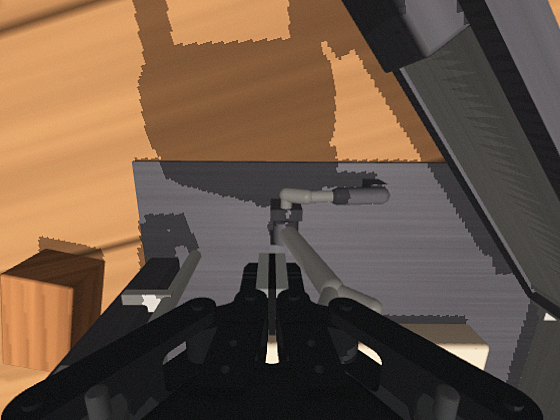

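Force is mostly upward (7 N): the prongs probably catch under the flaring finger linkage. I'll back off and push with the fingertips a bit higher.

Emit:
drive_tool(gripper=[1,1,1,1,1,1], offset=[[-0.008,0,0],[-0.008,0,0],[-0.008,0,0],[-0.008,0,0],[-0.004,-0.012,0],[0,0,0]], turn=[0,0,0,0,0,0])

```text
time_s: 4.58
eef_pos: [582.8, -44.7, 101.5]
ee_rot: [-0.561, 0.562, 0.431, -0.43]
force: [0.1, 0.1, 0.3]
grip_width: -0.003
```

Run:
```python
from h import *
rep()
cap('wrist','c_wrist')
```

```text
t 4.58 tcp pen [ -44.7 -107.4] z 101.5 F pen [0.1 0.2] 0.3 grip -0.0 j [-0.28  0.57  1.47  0.    1.1  -1.58]
 tool x,z in pen [-0.  1.] [-1. -0.] y [ 0.003 -0.001 -1.   ]
```

View pics/c_wrist.png

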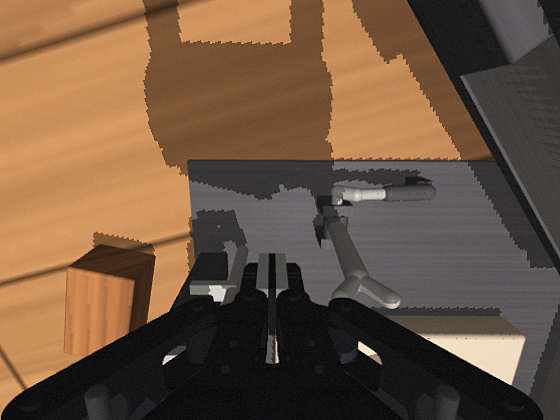

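Emit:
drive_tool(gripper=[1,1,1,1,1,1], offset=[[0.008,0,0],[0.008,0,0],[0.008,0,0],[0.008,0,0],[0.006,0,0],[0,0,0]], turn=[0,0,0,0,0,0])

```text
time_s: 5.13
eef_pos: [592.2, -6.0, 99.2]
ee_rot: [0.561, -0.561, -0.431, 0.431]
force: [0.0, -1.9, 1.3]
grip_width: 0.002
```

Run:
```python
from h import *
rep()
cap('wrist','d_wrist')
```

```text
t 5.13 tcp pen [-45.6 -67.5] z 99.2 F pen [ 0.5 -1.8] 1.3 grip 0.0 j [-0.21  0.59  1.45  0.    1.11 -1.52]
 tool x,z in pen [-0.002  1.   ] [-1.    -0.002] y [ 0.  0. -1.]
```

View pics/d_wrist.png

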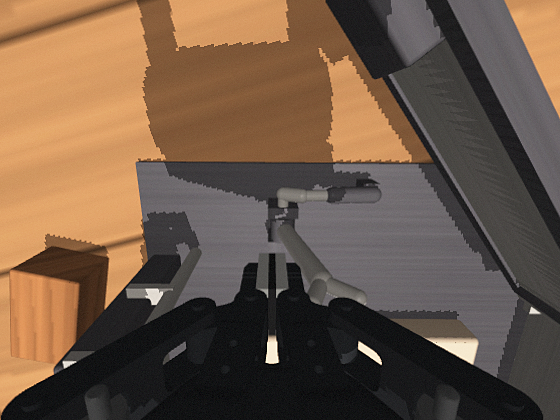

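Light, mainly horizontal contact now. I'll push further.

Emit:
drive_tool(gripper=[1,1,1,1], offset=[[0.008,0,0],[0.008,0,0],[0.008,0,0],[0,0,0]], turn=[0,0,0,0])

```text
time_s: 5.52
eef_pos: [598.3, 17.5, 99.1]
ee_rot: [0.561, -0.561, -0.431, 0.431]
force: [-0.0, -0.7, -0.1]
grip_width: 0.002
```

Run:
```python
from h import *
rep()
cap('wrist','e_wrist')
```

```text
t 5.52 tcp pen [-45.8 -43.3] z 99.1 F pen [ 0.2 -0.6] -0.1 grip 0.0 j [-0.17  0.6   1.43  0.    1.12 -1.48]
 tool x,z in pen [-0.002  1.   ] [-1.    -0.002] y [-0.     0.001 -1.   ]
```

View pics/e_wrist.png

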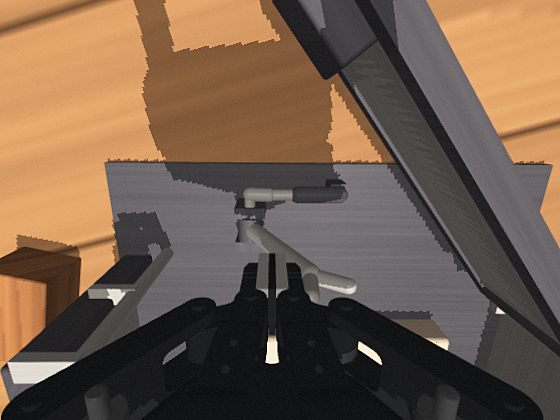

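Emit:
drive_tool(gripper=[1,1,1,1], offset=[[0.006,0,0],[0.006,0,0],[0.004,0,0],[0,0,0]], turn=[0,0,0,0])

```text
time_s: 5.9
eef_pos: [602.4, 32.1, 99.3]
ee_rot: [0.561, -0.561, -0.431, 0.43]
force: [-1.0, 0.6, 0.0]
grip_width: -0.002
```

Run:
```python
from h import *
rep()
cap('wrist','f_wrist')
```

```text
t 5.9 tcp pen [-45.6 -28.1] z 99.3 F pen [-1.1  0.3] 0.0 grip -0.0 j [-0.14  0.61  1.41  0.    1.12 -1.45]
 tool x,z in pen [-0.002  1.   ] [-1.    -0.002] y [ 0.  0. -1.]
```

View pics/f_wrist.png

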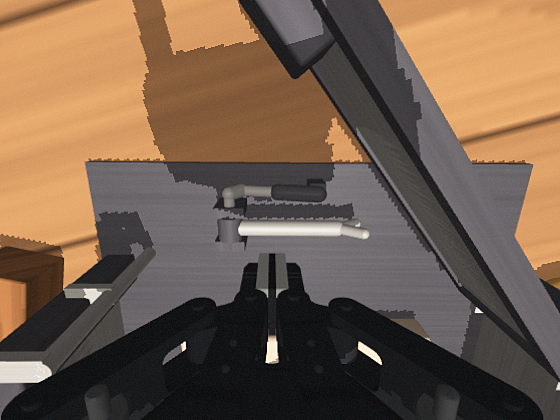

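Emit:
drive_tool(gripper=[1,1,1,1,1,1,1,1,1,1,1,1,1,1,1,1,1,1], offset=[[0,-0.03,0],[0,-0.035,0],[0,-0.035,0],[0,-0.01,0],[0.017,0,0.022],[0.017,0,0.023],[0.017,0,0.023],[0.017,0,0.023],[0.017,0,0.023],[0,0,0],[0,0,0],[0,0,0],[0,0,0],[0,0,0],[0,0,0],[0,0,0],[0,0,0],[0,0,0]], turn=[0,0,0,0,0,0,0,0,0,6.6,6.6,6.6,6.6,6.6,6.6,6.6,6.6,0])

```text
time_s: 7.45
eef_pos: [514.2, 142.7, 209.2]
ee_rot: [-0.694, 0.694, 0.134, -0.135]
force: [0.7, -0.4, -0.0]
grip_width: 0.005
```

Run:
```python
from h import *
rep()
for n in ['top','wrist','scene']:
    s=ctrl.sense(); im,d=cap(n,'g_'+n); T=T_wc(n,s)
    for q in ['gate_hinge','gate_end','rest_fork']:
        for x in ctrl.pinpoint(n,q)[:1]:
            c=w(T,x['centre']); print(n,q,round(x['score'],2),c.round(1),w2p(c).round(1))
```

```text
t 7.45 tcp pen [-159.6   55.7] z 209.2 F pen [ 0.7 -0.2] -0.0 grip 0.0 j [ 0.05  0.35  1.51 -0.    1.29 -0.33]
 tool x,z in pen [0.799 0.602] [-0.602  0.799] y [-0. -0. -1.]
top gate_end 0.63 [463.7  70.1 131. ] [-189.4  -27.5]
top rest_fork 0.47 [611.2  74.   31. ] [-48.1  14.6]
wrist gate_hinge 0.91 [689.  163.2 133.4] [  3.8 121. ]
wrist gate_end 0.9 [461.5  69.4 133.4] [-191.4  -28.8]
wrist rest_fork 0.67 [616.3  77.1  33.1] [-44.   18.9]
scene gate_hinge 0.91 [687.8 163.9 129.7] [  2.6 121.3]
scene gate_end 0.63 [466.4  71.6 130.5] [-187.2  -25.3]
scene rest_fork 0.6 [617.4  77.6  33.6] [-43.   19.7]
```

View pics/g_wrist.png

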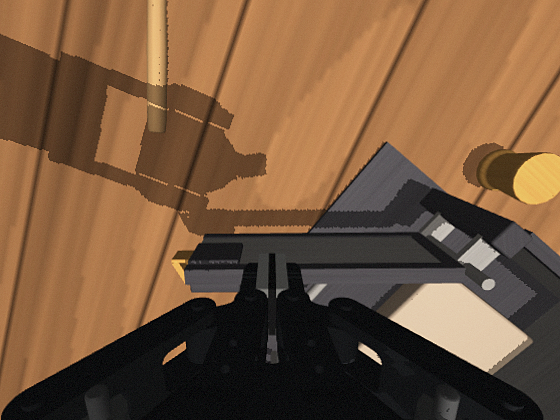

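View pics/g_scene.png

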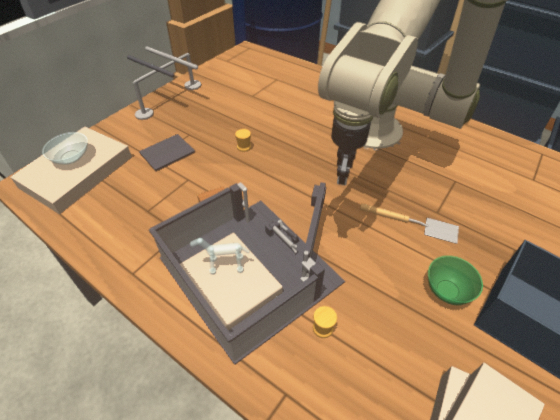

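Rest is confirmed flat (fork at pen (-45,18), z 32). The tool is outside the gate, about 167 mm from the hinge. Next I'll lower it and swing the gate.

Emit:
drive_tool(gripper=[1,1,1,1,1,1,1,1], offset=[[0,0.035,0],[0,0.035,0],[0,0.035,0],[0,0.01,0],[0,0,-0.01],[0,0,-0.01],[0,0,-0.008],[0,0,0]], turn=[0,0,0,0,0,0,0,0])

```text
time_s: 8.72
eef_pos: [526.6, 115.1, 96.3]
ee_rot: [-0.694, 0.694, 0.137, -0.134]
force: [-0.3, -1.0, 0.4]
grip_width: -0.003
```

```bash
cat >> h.py <<'E'
def grel():
    s,M=tool(); h=np.r_[p2w((1,120)),0]; r=M.T@(s['eef_pos']-h); n=rot(YAW).T@M[:2,2]
    print(' rel hinge tool x,z',r[[0,2]].round(1),'tool angle',np.arctan2(n[1],-n[0]).round(3),'F tool',(M.T@s['force']).round(1))
E
python3 - <<'E'
from h import *
rep();grel()
cap('wrist','i_wrist')
E
```

```text
t 8.72 tcp pen [-140.4   32.3] z 96.3 F pen [-0.1 -1.1] 0.4 grip -0.0 j [-0.    0.48  1.63 -0.    1.03 -0.39]
 tool x,z in pen [0.797 0.604] [-0.604  0.797] y [ 0.004 -0.    -1.   ]
 rel hinge tool x,z [-165.3   15.3] tool angle 0.923 F tool [-0.7 -0.4 -0.8]
```

View pics/i_wrist.png

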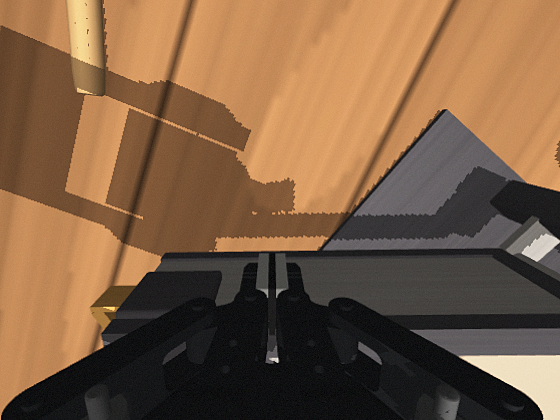

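Emit:
drive_tool(gripper=[1,1,1,1,1,1,1,1,1,1,1,1,1,1], offset=[[-0.0006,0,-0.0087],[-0.0006,0,-0.0087],[-0.0006,0,-0.0087],[-0.0006,0,-0.0087],[-0.0006,0,-0.0087],[-0.0006,0,-0.0087],[-0.0006,0,-0.0087],[-0.0006,0,-0.0087],[-0.0006,0,-0.0087],[-0.0006,0,-0.0087],[-0.0006,0,-0.0087],[-0.0006,0,-0.0087],[-0.0006,0,-0.0087],[0,0,0]], turn=[-3,-3,-3,-3,-3,-3,-3,-3,-3,-3,-3,-3,-3,0])

```text
time_s: 9.93
eef_pos: [591.6, 26.4, 95.2]
ee_rot: [-0.608, 0.609, 0.361, -0.36]
force: [0.6, 0.1, 0.4]
grip_width: -0.002
```

Run:
```python
from h import *
rep();grel()
for n in ['scene','wrist']:
    s=ctrl.sense(); im,d=cap(n,'j_'+n); T=T_wc(n,s)
    for q in ['gate_end','rest_fork']:
        for x in ctrl.pinpoint(n,q)[:1]:
            c=w(T,x['centre']); print(n,q,round(x['score'],2),c.round(1),w2p(c).round(1))
```

```text
t 9.93 tcp pen [-54.6 -36.5] z 95.2 F pen [0.6 0.3] 0.4 grip -0.0 j [-0.15  0.59  1.45 -0.    1.1  -1.22]
 tool x,z in pen [0.237 0.972] [-0.972  0.237] y [ 0.002 -0.    -1.   ]
 rel hinge tool x,z [-165.1   16.7] tool angle 0.239 F tool [ 0.4 -0.4 -0.5]
scene gate_end 0.96 [577.8 -49.  131.4] [ -48.3 -112.9]
wrist rest_fork 0.64 [615.5  79.9  31.6] [-45.5  21.5]
```

View pics/j_wrist.png

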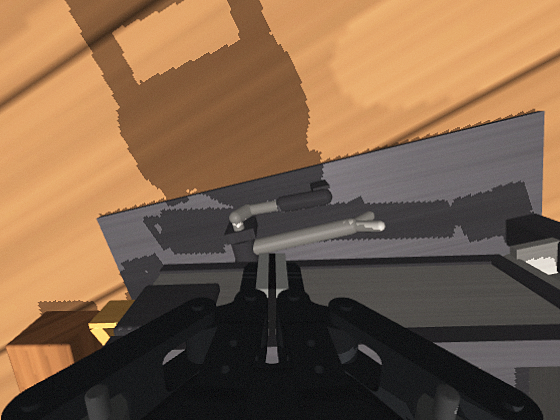

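View pics/j_scene.png

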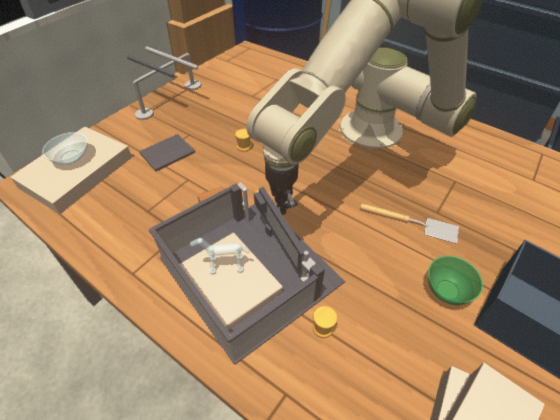

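Emit:
drive_tool(gripper=[1,1,1,1,1,1], offset=[[-0.0005,0,-0.0058],[-0.0005,0,-0.0058],[-0.0005,0,-0.0058],[-0.0005,0,-0.0058],[-0.0005,0,-0.0058],[0,0,0]], turn=[-2,-2,-2,-2,-2,0])

```text
time_s: 10.73
eef_pos: [615.7, 12.8, 94.3]
ee_rot: [0.575, -0.575, -0.412, 0.412]
force: [0.7, -0.6, 0.5]
grip_width: -0.007
```

Run:
```python
from h import *
rep();grel()
```

```text
t 10.73 tcp pen [-27.8 -43.4] z 94.3 F pen [ 0.8 -0.4] 0.5 grip -0.01 j [-0.17  0.64  1.37  0.    1.13 -1.41]
 tool x,z in pen [0.065 0.998] [-0.998  0.065] y [-0.001  0.    -1.   ]
 rel hinge tool x,z [-164.9   18.2] tool angle 0.065 F tool [-0.4 -0.5 -0.8]
```

Run:
```python
from h import *
for n in ['scene','wrist']:
    s=ctrl.sense(); im,d=cap(n,'k_'+n); T=T_wc(n,s)
    for q in ['gate_end','striker']:
        for x in ctrl.pinpoint(n,q)[:1]:
            c=w(T,x['centre']); print(n,q,round(x['score'],2),c.round(1),w2p(c).round(1))
    if n=='scene': cv2.imwrite('pics/k_z.png',cv2.resize(im[170:310,150:350,::-1],None,fx=4,fy=4,interpolation=cv2.INTER_CUBIC))
rep()
```

```text
scene gate_end 0.78 [609.1 -61.1 131. ] [ -14.9 -116.3]
scene striker 0.82 [605.3 -79.4 135.9] [ -13.9 -135.1]
wrist gate_end 0.92 [602.3 -60.4 132.6] [ -21.7 -117.5]
wrist striker 0.73 [606.3 -77.1 131.4] [ -13.5 -132.6]
t 11.03 tcp pen [-27.9 -43.2] z 94.4 F pen [0.3 0.1] 0.1 grip -0.0 j [-0.17  0.64  1.37  0.    1.13 -1.41]
 tool x,z in pen [0.066 0.998] [-0.998  0.066] y [ 0. -0. -1.]
```

View pics/k_wrist.png

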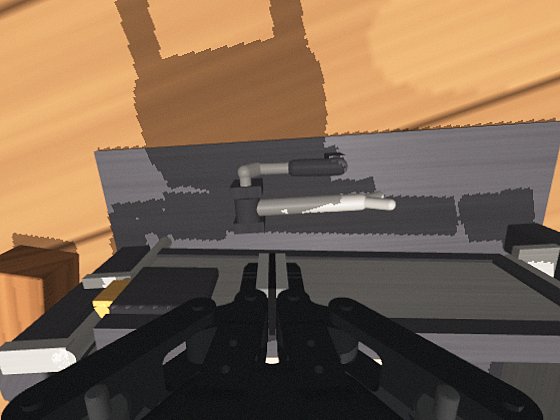

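View pics/k_z.png

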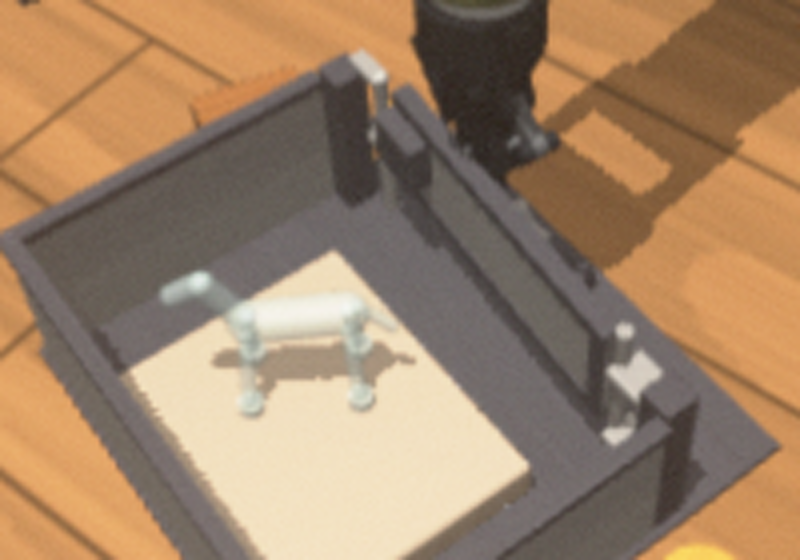

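Emit:
drive_tool(gripper=[1,1,1,1], offset=[[0,0,-0.003],[0,0,-0.003],[0,0,-0.003],[0,0,0]], turn=[-1,-1,-1,0])

```text
time_s: 11.37
eef_pos: [624.4, 9.7, 94.3]
ee_rot: [-0.564, 0.564, 0.426, -0.427]
force: [-0.3, 0.1, -0.0]
grip_width: 0.0
```

Run:
```python
from h import *
rep();grel()
```

```text
t 11.37 tcp pen [-18.6 -44. ] z 94.3 F pen [-0.3  0.1] -0.0 grip 0.0 j [-0.17  0.66  1.34 -0.    1.15 -1.47]
 tool x,z in pen [0.013 1.   ] [-1.     0.013] y [-0. -0. -1.]
 rel hinge tool x,z [-164.3   17.5] tool angle 0.013 F tool [0.1 0.  0.3]
```

Emit:
drive_tool(gripper=[1,1,1], offset=[[0,0,-0.002],[0,0,-0.002],[0,0,0]], turn=[-0.7,0,0])

```text
time_s: 11.62
eef_pos: [628.4, 9.0, 94.3]
ee_rot: [-0.561, 0.562, 0.43, -0.43]
force: [-0.0, -0.5, 0.3]
grip_width: 0.003
```

Run:
```python
from h import *
rep();grel()
im,d=cap('scene','l'); cv2.imwrite('pics/l_z.png',cv2.resize(im[170:310,150:350,::-1],None,fx=4,fy=4,interpolation=cv2.INTER_CUBIC))
cap('wrist','l_wrist')
```

```text
t 11.62 tcp pen [-14.5 -43.7] z 94.3 F pen [ 0.1 -0.5] 0.3 grip 0.0 j [-0.17  0.66  1.33  0.    1.15 -1.48]
 tool x,z in pen [0.001 1.   ] [-1.     0.001] y [ 0.  0. -1.]
 rel hinge tool x,z [-163.7   15.3] tool angle 0.001 F tool [-0.5 -0.3 -0.1]
```

View pics/l_z.png

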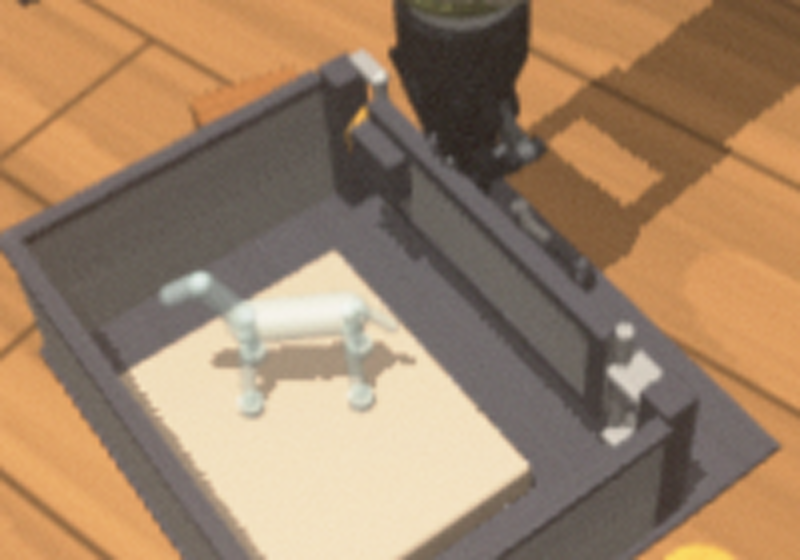

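View pics/l_wrist.png

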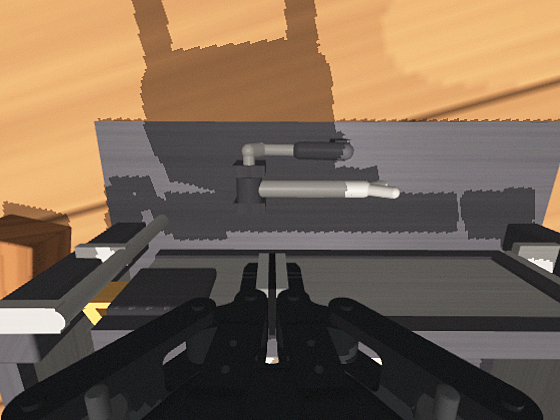

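The tongue now shows behind the striker. I'll press gently to confirm it reaches the hard stop.

Emit:
drive_tool(gripper=[1,1,1], offset=[[0,0,-0.002],[0,0,0],[0,0,0]], turn=[0,0,0])

```text
time_s: 11.97
eef_pos: [628.4, 9.0, 94.3]
ee_rot: [0.563, -0.56, -0.429, 0.431]
force: [-11.8, 1.2, 6.8]
grip_width: 0.001
```

Run:
```python
from h import *
rep();grel()
```

```text
t 11.97 tcp pen [-14.5 -43.7] z 94.3 F pen [-11.7  -1.9] 6.8 grip 0.0 j [-0.17  0.67  1.32 -0.    1.16 -1.48]
 tool x,z in pen [0.001 1.   ] [-1.     0.001] y [-0.005  0.001 -1.   ]
 rel hinge tool x,z [-163.8   15.9] tool angle 0.001 F tool [-1.9 -6.7 11.7]
```

Emit:
drive_tool(gripper=[1,1,1], offset=[[0,0,-0.0015],[0,0,0],[0,0,0]], turn=[0,0,0])

```text
time_s: 12.22
eef_pos: [628.4, 9.0, 94.3]
ee_rot: [0.564, -0.559, -0.428, 0.432]
force: [-21.0, 3.8, 11.0]
grip_width: 0.005
```

Run:
```python
from h import *
rep();grel()
```

```text
t 12.22 tcp pen [-14.5 -43.7] z 94.3 F pen [-21.2  -1.8] 11.0 grip 0.01 j [-0.17  0.67  1.32 -0.    1.16 -1.48]
 tool x,z in pen [0. 1.] [-1.  0.] y [-0.009  0.001 -1.   ]
 rel hinge tool x,z [-163.8   16.3] tool angle 0.0 F tool [ -1.8 -10.8  21.3]
```

Hard stop: 21 N with no movement. Backing off straight out and up.

Emit:
drive_tool(gripper=[1,1,1,1,1,1,1,1,1,1,1,1,1], offset=[[0,0,0.004],[0,0,0.01],[0,0,0.015],[0,0,0.015],[0,-0.03,0.01],[0,-0.04,0],[0,-0.04,0],[0,-0.02,0.03],[0,0,0.04],[0,0,0.04],[0,0,0.04],[0,0,0.03],[0,0,0]], turn=[0,0,0,0,0,0,0,0,0,0,0,0,0])

```text
time_s: 13.3
eef_pos: [401.7, 70.5, 224.5]
ee_rot: [0.561, -0.561, -0.43, 0.43]
force: [0.1, -0.9, 0.5]
grip_width: 0.004
```

Run:
```python
from h import *
rep()
for n in ['top','scene','wrist']:
    s=ctrl.sense(); im,d=cap(n,'m_'+n); T=T_wc(n,s)
    for q in ['gate_end','gate_hinge','rest_fork','striker','horse']:
        for x in ctrl.pinpoint(n,q)[:1]:
            c=w(T,x['centre']); print(n,q,round(x['score'],2),c.round(1),w2p(c).round(1))
    if n=='scene': a=cv2.resize(im[170:280,190:340,::-1],None,fx=5,fy=5,interpolation=cv2.INTER_CUBIC)
    if n=='top': b=cv2.resize(im[80:280,150:400,::-1],None,fx=3,fy=3,interpolation=cv2.INTER_CUBIC)
cv2.imwrite('pics/m_sz.png',a);cv2.imwrite('pics/m_tz.png',b)
```

```text
t 13.3 tcp pen [-249.4  -43.3] z 224.5 F pen [ 0.3 -0.9] 0.5 grip 0.0 j [-0.12  0.06  1.83  0.    1.26 -1.42]
 tool x,z in pen [-0.  1.] [-1. -0.] y [-0.  0. -1.]
top gate_end 0.74 [623.3 -67.6 130.6] [   0.5 -119. ]
top gate_hinge 0.7 [685.3 164.8 125.1] [-1.000e-01  1.216e+02]
top rest_fork 0.52 [613.6  78.3  30.2] [-46.8  19.4]
top striker 0.78 [610.5 -76.6 135.3] [  -9.6 -131. ]
top horse 0.61 [761.5  -6.3  35.9] [118.  -23.9]
scene gate_end 0.75 [621.3 -68.5 129.7] [  -1.3 -120.4]
scene gate_hinge 0.81 [684.8 159.5 127. ] [  0.8 116.3]
scene rest_fork 0.61 [653.7  45.1   1.6] [ 0.5 -2.2]
scene striker 0.87 [604.9 -80.4 133.9] [ -14.  -136.1]
scene horse 0.59 [765.8 -12.8  34.4] [123.8 -29. ]
```

View pics/m_sz.png

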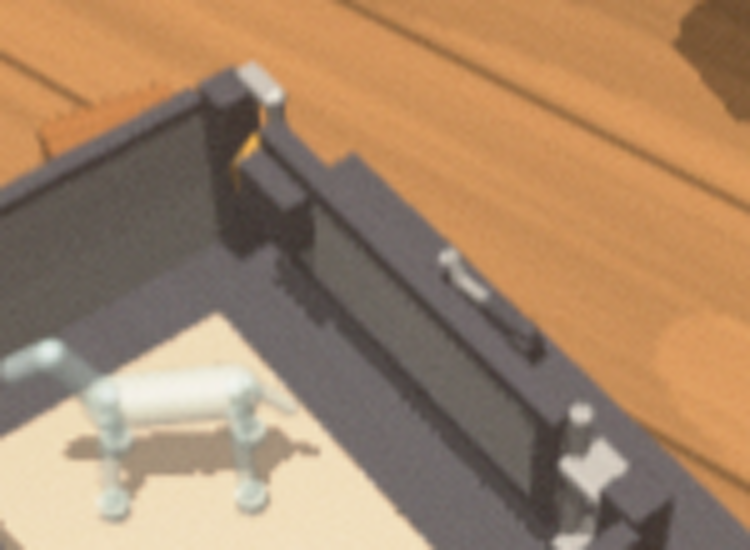

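View pics/m_tz.png

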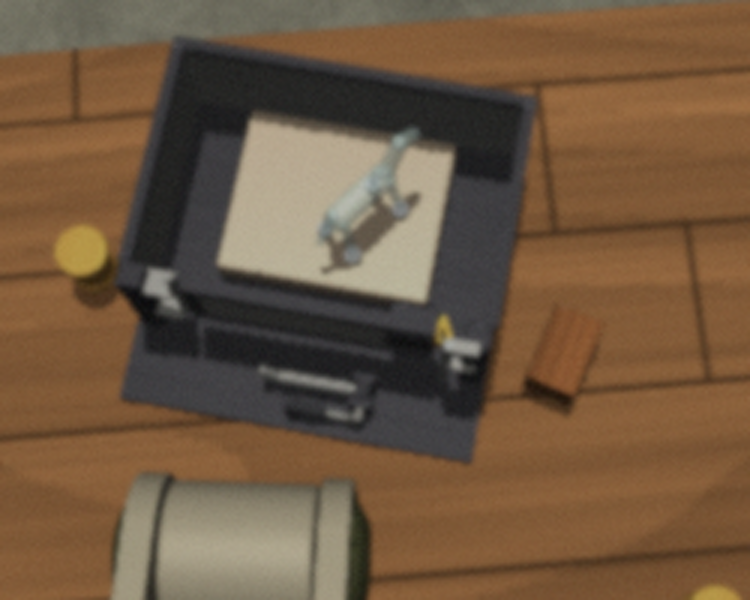

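View pics/m_wrist.png

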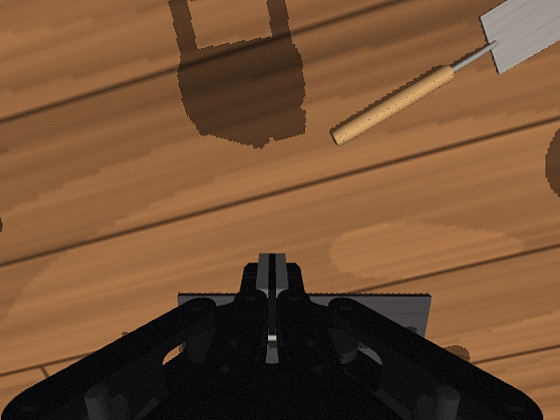

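The gate is shut (end at pen (0,-120)) and its tongue sits behind the striker, top-view zoom pixel (443,330). The rest is flat and the horse, timber and mould haven't moved. I'm handing the job in.

```bash
python3 -c "
from rig import ctrl
print(ctrl.finish_job())"
```

```text
the job is handed in; nothing more can be done
None
```

The pen is closed: I folded the rod rest down first, then pushed the gate shut until it latched. It took about 13.5 s of the 45 s allowed.

- **Rod rest:** On the first push the prongs seemed to catch under the finger linkage, with 7 N upward. I backed off, raised the fingertips about 10 mm and pushed again, and the rest snapped flat. The last top-view check put its fork at pen (-47, 19), z 30 mm; folded flat it should be at about (-45, 20), z 30 mm. The scene camera's final estimate for the fork was plainly wrong, at pen (0, -2), so I set it aside; the picture and the earlier wrist and scene readings agree with the top view.
- **Gate:** It met its hard stop, with 21 N at the wrist and no further movement. After the arm withdrew, the gate stayed shut: its end measured (0, -119) and (-1, -120) in two views, against (0, -120). Both pictures show the tongue out behind the striker bar. I did not pull on the gate to test the latch.
- **Everything else:** In the last views the horse, the timber and the mould by the hinge stand where they started. I did not re-measure the other bystanders; the arm touched nothing but the rest and the gate. It was clear of everything at hand-in.

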